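# Flip a rinsed sample tray against the backstop to drain

## Task

The rinsed six-well sample tray lies wells-up on the steel draining board. Push it along the board into the curved backstop until it rides up and stands on edge against the backstop, then push its top edge back from behind so that it tips over and lies flat, upside down on the board, to drain. Never lift the tray clear of the board, and leave the bottle, the beaker and the screw cap where they are.

Things in the scene. Friction and masses are not known exactly. Their poses are not given: they have to be found in the camera images.
- board: Steel draining board, fixed. Origin: on the bench, under the middle of the line where the flat floor meets the curved foot of the backstop; x points from the floor to the backstop, z up. Flat floor 8 mm above the bench, x = -200 to 0, y = -100 to 100 mm; side rims 4 mm wide stand 4 mm above it.
- backstop_foot (a point): Middle of the foot of the backstop, on the floor (board x = 0). From here a smooth slippery cove (friction about 0.2), 200 mm wide, rises: 4 mm above the floor at x = 6, 11 at x = 11, 22 at x = 15, 38 at x = 18 mm, then upright. A tray whose lower edge is pushed up to this foot leans on the wall's top edge at about 74 degrees and stays there by itself.
- backstop_top (a point): Middle of the top edge of the backstop's upright wall, on its front face: board x = 18 mm, 62 mm above the floor (70 mm above the bench). The wall is 6 mm thick (back face at x = 24 mm), with free space behind it. The leaning tray's upper edge stands about 25 mm above this.
- tray: Loose white plastic tray, 90 mm (its x) by 70 mm (its y) by 12 mm high, about 60 g, slippery (friction about 0.2 on the cove, 0.6 on the floor), with six wells open upwards (its +z), flat underside. Origin: centre of the underside; z points out of the wells' open side. At the start it lies flat, wells up, on the board's floor, its x roughly along the board's x. Upside down, its z points down and its origin is 12 mm above the floor.
- tray_a (a point): corner of the tray's underside at its x = -45, y = -35 mm
- tray_b (a point): corner of the tray's underside at its x = -45, y = +35 mm
- tray_c (a point): corner of the tray's underside at its x = +45, y = -35 mm
- tray_d (a point): corner of the tray's underside at its x = +45, y = +35 mm
- bottle: Bystander: clear bottle with a blue cap, 64 mm across, 140 mm tall, standing on the bench beside the board. Origin: centre of its underside.
- beaker: Bystander: small glass beaker, 60 mm across, 75 mm tall, standing on the bench beside the board. Origin: centre of its underside.
- cap: Bystander: blue screw cap, 48 mm across, 25 mm tall, lying on the bench beside the board. Origin: centre of its underside.
Things that resemble listed ones, but are neither listed nor needed, are in the scene too. Several things have the shape of the tray; the one meant has the colours described above.

How it is judged:
By the outcome, as a careful person would: the job done as asked, in the order asked, and still so for the second after the job is handed in, with the robot touching nothing.
It also fails if it takes over 54 s, if anything falls off the work surface, if the arm or the gripper's body presses on something with over 40 N, if the wrist force passes 120 N, or if a joint passes its speed limit or range.

## Robot

A 7-joint arm with a two-finger parallel gripper is mounted at the origin on the work surface. World frame = base frame: x ahead of the robot, y to its left, z up, the work surface at z = 0. Lengths are in m, angles in degrees, forces in N, time in s.
With the tool pointing down it reaches from about 0.425 to 0.875 m from the base axis. Payload 4.7 kg.
Tool frame: the origin (TCP) lies on the centre line of the jaws, within the pads' length; the fingertips stand 8 mm ahead of it and the grasp point (between the pads) lies 11 mm behind it; z points along the fingers, y is the direction in which the jaws open and shut (so a half turn about z gives the same grasp; the last joint's range is limited). The gripper opens to 87 mm and grips with 3 to 60 N. Pads are 19 mm wide; open, the fingers measure 117 mm over their backs; the gripper's body (75 mm by 190 mm) begins 51 mm behind the grasp point.
Start: joints at [-75.911, 18.392, -4.016, 83.108, 1.295, 78.541, -3.26], TCP at [0.149, 0.633, 0.204] pointing down, gripper open.
Joint ranges: [-163.93, 163.93], [-17.29, 119.83], [-79.2, 71.16], [3.27, 140.29], [-89.18, 269.18], [5.43, 117.66], [-154.24, 154.24]. Speed limits (degrees/s): [147.25, 147.25, 180, 180, 180, 180, 180].

## Interface

Orientations are given as [roll, pitch, yaw] about the fixed x, y, z axes, in that order (R = Rz(yaw) Ry(pitch) Rx(roll)).
In Python, from cell import env gives the robot as it stands. The module is installed in compiled form; this text tells all that it offers.
- The arm moves only by the tool move_arm, never from a script. Its argument "steps" is a list of rows, each a list of 2 entries, a list of its own where there are three numbers: the shift along the tool's x, y, z in m, then the turn about the tool's z in rad. A call has 1 to 20 rows; each row is the pose to reach, as a shift and turn from the pose commanded when the call began, along the tool's axes at that moment; what a row does not reach only later rows make up. A row lasts 1/8 s, in which the tool goes at most 62.5 mm and 10.7 degrees, less where a joint would pass 70% of its speed; a pose out of reach is approached as far as the arm can. A call with a gripper value outside its range is refused whole. "hand" is the closure, from -1 (fully open) to 1 (shut), set as the call begins (left out, the last holds). The fingers move at their own pace and stop on an object; "squeeze" is the grip in N (left out, the last holds). Time passes only in rows, so rows that repeat a pose let the fingers close. It gives the time, the measured TCP pose, the force and the opening at its end, in the units of the state.
- env.get_obs(): the state, without advancing time (a new reading comes with each control period).
- env.read_camera(name): name is "scene" or "side" or "wrist"; returns (picture, depth): 384x512x3 uint8, red, green, blue; 384x512 float32, m along the optical axis (not along the pixel's ray), 0 where there is no reading.
- env.calibration(name): a dict with "intrinsics" (3x3 intrinsics, pixels), "position" and "orientation" of the camera in the world; the wrist camera has in their place "mount" (4x4, takes a point from camera to tool coordinates, whose origin is the TCP and whose axes are the flange's). Camera axes: x right, y up, looking along -z (the intrinsics and any distortion apply to the point x, -y, -z); pixel columns grow to the right and rows downward; lengths in m; the calibration is good to about 2 mm. A picture is of the moment at which its call begins: read the wrist's pose just before it. calibration takes no time and is no camera call.
- env.sign_off(): hands the job in, once; it reports no verdict.
Trained networks look in the newest picture that a camera, given by its name, has taken for a name from the list of things; names that differ only in an ending like _2 or _b are one class to them, and where a whole thing is asked for, a point or a joint stands for the part that bears it (a point fixed in the world has none). Each returns a list of dicts, best first, with "conf" (0 to 1); they miss things now and then, are a little off and sometimes report something else, mostly with a low value. They report only what shows in the picture. A call takes as long as a camera call. They do not tell look-alikes from the thing itself.
- env.cut_out(camera, query): "region" (384x512 bool, what is visible of it) and "uv" ([column, row] in pixels, amid what is visible of it).
The state is a dict: "time_s": time; "qpos": joint angles; "joint_velocities": joint speeds; "effort": joint torques, N m; "tool_pos": TCP position; "tool_rot": TCP orientation; "force": force on the tool from outside, world axes, zero at the start; "wrist_torque": the same for the moment, N m; "grip_width": finger opening in m.
Only numpy, scipy, OpenCV 4.12 (cv2) and the standard library are available. Lean on these libraries where they do the work, as an engineer would, in place of code of your own. Each camera call takes 0.05 s, during which the arm holds its last target. There are 200 camera calls.

## Working session

There is one attempt and no reset: what is moved stays moved. The work goes in short steps, Python scripts to look and compute and a tool call to move; the robot and the scene stay as the last step left them, time stands still between calls to the robot, and variables do not carry over. Pictures are saved under pics/ and viewed, about 8 in all and at most 12, crops included, and the job is handed in when it is done.

Besides the shell and the picture viewer there is one more tool, called after "Emit:" as name(argument=value, ...) on one line, values as JSON. move_arm: Moves the arm, as the interface text tells. Its arguments: {"type":"object","properties":{"steps":{"type":"array"},"hand":{"type":"number"},"squeeze":{"type":"number"}},"required":["steps"]}

```bash
mkdir -p pics
cat > h.py <<'E'
import numpy as np, cv2
from scipy.spatial.transform import Rotation as R
from cell import env
def cam(n):
    c=env.calibration(n)
    return c
def T(n,obs=None):
    c=env.calibration(n); M=np.eye(4)
    if 'mount' in c:
        o=obs; W=np.eye(4); W[:3,:3]=R.from_euler('xyz',o['tool_rot'],degrees=True).as_matrix(); W[:3,3]=o['tool_pos']
        return np.array(c['intrinsics']),W@np.array(c['mount'])
    o=np.array(c['orientation']); M[:3,:3]=o if o.shape==(3,3) else R.from_euler('xyz',o,degrees=True).as_matrix()
    M[:3,3]=c['position']; return np.array(c['intrinsics']),M
def cloud(d,K,M):
    v,u=np.mgrid[:d.shape[0],:d.shape[1]]
    p=np.stack([(u-K[0,2])/K[0,0]*d,-(v-K[1,2])/K[1,1]*d,-d],-1)
    p=p@M[:3,:3].T+M[:3,3]; p[d==0]=np.nan; return p
def proj(P,K,M):
    q=(np.atleast_2d(P)-M[:3,3])@M[:3,:3]
    return np.stack([K[0,0]*q[:,0]/-q[:,2]+K[0,2],K[1,1]*-q[:,1]/-q[:,2]+K[1,2]],-1)
E
python3 - <<'E'
from h import *
o=env.get_obs(); print(o); 
for n in('scene','side'):
    c=env.calibration(n); print(n,c)
    im,d=env.read_camera(n); np.savez(n,im=im,d=d)
    K,M=T(n); P=cloud(d,K,M)
    for q in('tray','board','backstop_foot','bottle','beaker','cap'):
        for r in env.cut_out(n,q)[:4]:
            print(n,q,round(r['conf'],2),np.round(r['uv']),np.round(np.nanmedian(P[r['region']],0),3),r['region'].sum())
    cv2.imwrite(f'pics/{n}.png',im[...,::-1])
a=cv2.imread('pics/scene.png');b=cv2.imread('pics/side.png')
E
```

```text
{'time_s': 0.0, 'qpos': array([-75.91112476,  18.43774022,  -4.01353169,  83.17579173,
         1.2973717 ,  78.54202331,  -3.26071109]), 'joint_velocities': array([-0.05558581,  0.09820612,  0.02488381, -0.02743516, -0.09663489,
       -0.1204232 , -0.07093249]), 'effort': array([ 8.70817366e-04, -4.91294324e+01, -4.03561899e-01, -3.12526417e+01,
       -6.40653865e-02,  4.36762290e-02,  1.58365160e-04]), 'tool_pos': array([0.14927304, 0.63200789, 0.20316847]), 'tool_rot': array([-1.79889815e+02,  8.85234132e-03,  1.66718767e+02]), 'force': array([-0.41377222, -0.68090334,  0.94407849]), 'wrist_torque': array([-0.0065726 ,  0.02433532,  0.01043386]), 'grip_width': 0.08696040684115683}
scene {'intrinsics': array([[495.1357041 ,   0.        , 256.41494986],
       [  0.        , 495.1357041 , 192.45110171],
       [  0.        ,   0.        ,   1.        ]]), 'position': array([1.34580283, 0.45793551, 0.99970118]), 'orientation': array([ 4.37241536e+01, -7.87469560e-02,  1.19410019e+02])}
scene tray 0.85 [226. 183.] [ 0.534 -0.087  0.013] 619
scene tray 0.78 [191. 252.] [ 0.781 -0.056
[... 564 characters left out ...]
    ,   1.        ]]), 'position': array([0.51199366, 0.71761586, 0.58484999]), 'orientation': array([  53.52816336,    0.46882234, -173.43813801])}
side tray 0.69 [232. 154.] [ 0.696 -0.249  0.003] 401
side tray 0.64 [279. 183.] [ 0.537 -0.085  0.01 ] 577
side tray 0.59 [187. 191.] [ 0.78  -0.052  0.003] 595
side tray 0.56 [335. 156.] [ 0.365 -0.268  0.003] 441
side board 0.72 [289. 200.] [ 0.513 -0.039  0.005] 3888
side backstop_foot 0.79 [289. 197.] [ 0.511 -0.039  0.005] 3731
side bottle 0.82 [274. 137.] [ 0.566 -0.262  0.068] 755
side beaker 0.77 [226. 221.] [0.646 0.13  0.048] 839
side beaker 0.59 [287. 197.] [ 0.513 -0.04   0.005] 3884
side cap 0.62 [300. 244.] [0.477 0.154 0.021] 382
```

View pics/scene.png

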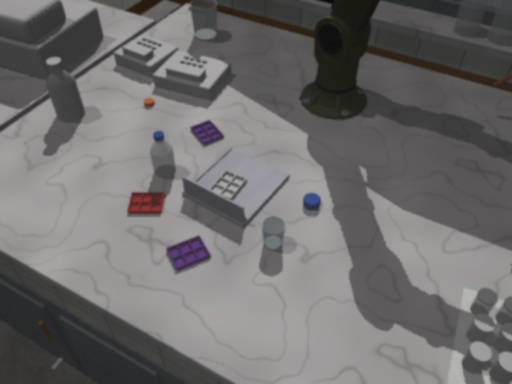

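View pics/side.png

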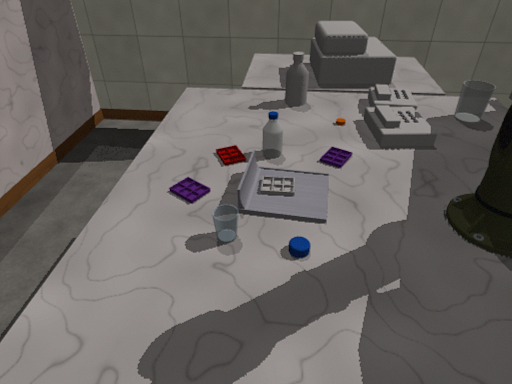

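The tray (white) is at scene (228,184) and side (278,186). It lies on the board, and the backstop is on the side away from the robot. Next I fit the board and tray poses from depth.

Run:
```python
from h import *
for n in('scene','side'):
    f=np.load(n+'.npz'); K,M=T(n); P=cloud(f['d'],K,M); im=f['im']
    g=env.read_camera(n)
    b=[r for r in env.cut_out(n,'board') if r['conf']>.6][0]['region']
    Q=P[cv2.dilate(b.astype(np.uint8),np.ones((7,7)))>0]
    Q=Q[np.isfinite(Q[:,0])]
    Q=Q[(Q[:,0]>.38)&(Q[:,0]<.68)&(abs(Q[:,1]+.05)<.17)]
    w=Q[(Q[:,2]>.025)&(Q[:,2]<.078)]
    c=w[:,:2].mean(0); U,S,V=np.linalg.svd(w[:,:2]-c); t=V[0]; t=t*np.sign(t[1]); s=(w[:,:2]-c)@t
    print(n,len(w),'wall c',c.round(3),'t',t.round(3),'yaw',np.degrees(np.arctan2(-t[0],t[1])).round(1),'ext',np.percentile(s,[0,1,5,50,95,99,100]).round(3),'zmax',np.percentile(w[:,2],[50,95,99]).round(3))
    fl=Q[(Q[:,2]<.02)&(Q[:,2]>.004)]; nrm=np.array([t[1],-t[0]])
    print(' floor n-ext',np.percentile((fl[:,:2]-c)@nrm,[1,5,50,95,99]).round(3),'t',np.percentile((fl[:,:2]-c)@t,[1,5,50,95,99]).round(3),len(fl))
    print(' minrect hull',cv2.minAreaRect((Q[Q[:,2]>.004][:,:2]*1000).astype(np.float32)))
    rr=[r for r in env.cut_out(n,'tray')]
    for r in rr:
        p=P[r['region']]; m=np.nanmedian(p,0)
        if np.hypot(m[0]-.535,m[1]+.086)<.03:
            print(' tray rect',cv2.minAreaRect((p[np.isfinite(p[:,0])][:,:2]*1000).astype(np.float32)), np.nanpercentile(p[:,2],[5,50,95]).round(4))
im=np.load('scene.npz')['im'][140:230,170:300]
cv2.imwrite('pics/c.png',cv2.resize(im,None,fx=6,fy=6,interpolation=cv2.INTER_CUBIC)[...,::-1])
```

```text
scene 801 wall c [ 0.625 -0.077] t [0.082 0.997] yaw -4.7 ext [-0.106 -0.102 -0.094  0.     0.089  0.095  0.096] zmax [0.051 0.071 0.073]
 floor n-ext [-0.222 -0.213 -0.125  0.002  0.008] t [-0.107 -0.101  0.014  0.096  0.1  ] 3232
 minrect hull ((513.084716796875, -78.23971557617188), (244.22943115234375, 254.05361938476562), 85.85474395751953)
 tray rect ((537.408203125, -88.43243408203125), (94.22927856445312, 74.39586639404297), 0.6795417666435242) [0.008  0.0128 0.0203]
side 408 wall c [ 0.621 -0.058] t [0.067 0.998] yaw -3.9 ext [-0.125 -0.122 -0.11   0.002  0.153  0.169  0.174] zmax [0.051 0.068 0.072]
 floor n-ext [-0.216 -0.208 -0.119 -0.01  -0.004] t [-0.124 -0.118  0.001  0.081  0.084] 3020
 minrect hull ((520.1694946289062, -28.8671875), (306.37591552734375, 229.052490234375), 85.0967788696289)
 tray rect ((537.0847778320312, -97.74734497070312), (94.57410430908203, 97.58319854736328), 0.3850255310535431) [0.0051 0.0095 0.0173]
```

View pics/c.png

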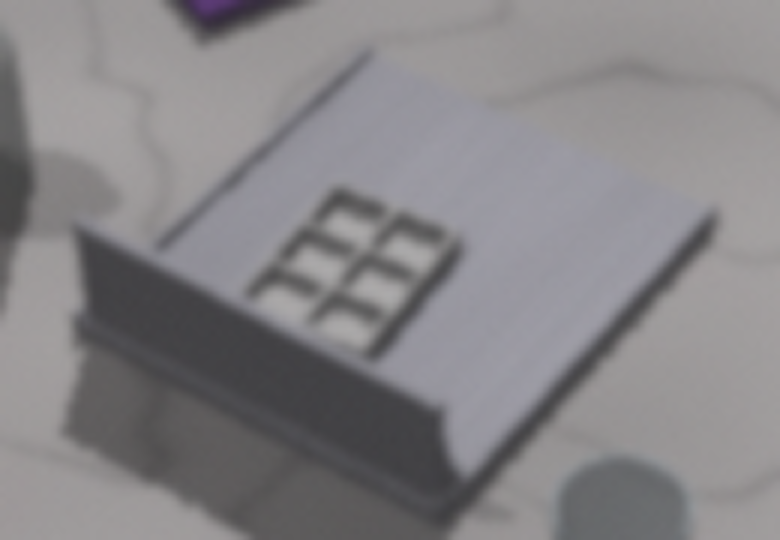

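Emit:
move_arm(steps=[[[-0.05,-0.03,0],-0.0],[[-0.1,-0.06,0],-0.05],[[-0.15,-0.09,0],-0.1],[[-0.2,-0.12,0],-0.15],[[-0.25,-0.15,0],-0.15],[[-0.3,-0.18,0],-0.15],[[-0.358,-0.206,0],-0.15],[[-0.37,-0.256,0],-0.15],[[-0.38,-0.306,0],-0.15],[[-0.39,-0.356,0],-0.15],[[-0.4,-0.406,0],-0.15],[[-0.41,-0.456,0],-0.15],[[-0.42,-0.506,0],-0.15],[[-0.44,-0.556,0],-0.15],[[-0.458,-0.606,0],-0.15],[[-0.458,-0.63,0],-0.15],[[-0.458,-0.63,0],-0.15],[[-0.458,-0.63,0],-0.15]], hand=-0.2)

```text
time_s: 3.25
tool_pos: [0.4506, -0.0844, 0.2043]
tool_rot: [180.0, 0.0, 175.4]
force: [-0.4, 0.7, 0.8]
grip_width: 0.0518
```

Run:
```python
from h import *
o=env.get_obs(); print(o['tool_pos'],o['tool_rot'],o['grip_width'])
im,d=env.read_camera('wrist'); K,M=T('wrist',o); P=cloud(d,K,M); print(M.round(3)); np.savez('wrist',im=im,d=d,M=M)
for r in env.cut_out('wrist','tray'):
    p=P[r['region']]; p=p[np.isfinite(p[:,0])]; print(r['conf'],r['uv'],np.median(p,0).round(4),cv2.minAreaRect((p[:,:2]*1000).astype(np.float32)))
    u=np.argwhere(r['region'])[:,::-1].astype(np.float32)
# overlay of estimated board/tray
yaw=np.radians(-4.7);n=np.array([np.cos(yaw),np.sin(yaw)]);t=np.array([-n[1],n[0]]);O=np.array([.601,-.080])
im=im.copy()
B=lambda x,y,z: np.r_[O+x*n+y*t,z]
for L in ([B(-.2,-.1,.008),B(-.2,.1,.008),B(0,.1,.008),B(0,-.1,.008),B(-.2,-.1,.008)],[B(.018,-.1,.07),B(.018,.1,.07)],[B(.024,-.1,.07),B(.024,.1,.07)]):
    q=proj(np.array(L),K,M); print(q.round(0).tolist()); cv2.polylines(im,[q.round().astype(int).reshape(-1,1,2)],False,(255,0,0),1)
cv2.imwrite('pics/w.png',im[...,::-1])
```

```text
[ 0.45058134 -0.0844446   0.20432419] [1.79954247e+02 1.72991760e-02 1.75396050e+02] 0.05181789972594394
[[ 0.08  -0.967 -0.242  0.385]
 [ 0.997  0.078  0.018 -0.079]
 [ 0.001 -0.243  0.97   0.385]
 [ 0.     0.     0.     1.   ]]
0.9 [90.6, 113.6] [ 0.3629 -0.2752  0.0041] ((364.2484436035156, -273.4551696777344), (90.9116439819336, 69.9093017578125), 62.36869812011719)
0.74 [253.1, 220.3] [ 0.517  -0.0878  0.0121] ((503.2209167480469, -88.14059448242188), (70.0086898803711, 171.87124633789062), 89.73233032226562)
[[185.0, 131.0], [344.0, 132.0], [333.0, 274.0], [193.0, 274.0], [185.0, 131.0]]
[[184.0, 313.0], [345.0, 313.0]]
[[184.0, 317.0], [345.0, 317.0]]
```

View pics/w.png

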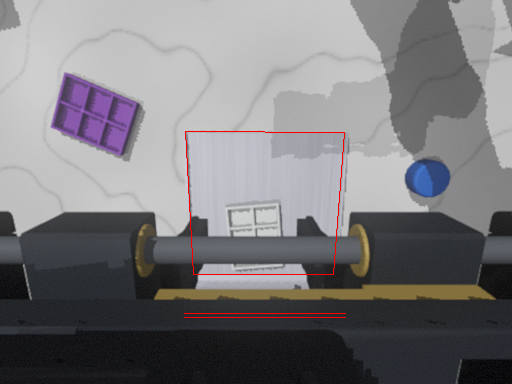

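The red board outline matches the picture well. The white tray's rear edge runs from (225,206) to (281,200), so it is slightly turned against the board.

Run:
```python
from h import *
f=np.load('wrist.npz'); K=np.array(env.calibration('wrist')['intrinsics']); M=f['M']; im=f['im']
hsv=cv2.cvtColor(im,cv2.COLOR_RGB2HSV).astype(int)
for row in range(197,210,2): print(row,[tuple(im[row,c]) [0] for c in range(215,295,5)])
def un(u,v,z):
    r=M[:3,:3]@np.array([(u-K[0,2])/K[0,0],-(v-K[1,2])/K[1,1],-1]); s=(z-M[2,3])/r[2]; return M[:3,3]+s*r
yaw=np.radians(-4.7);n=np.array([np.cos(yaw),np.sin(yaw)]);t=np.array([-n[1],n[0]]);O=np.array([.601,-.080])
for u,v in((225,206),(281,200),(284,266),(234,271)):
    p=un(u,v,.02)[:2]; print(u,v,p.round(4),'board',((p-O)@n).round(4),((p-O)@t).round(4))
```

```text
197 [np.uint8(186), np.uint8(190), np.uint8(188), np.uint8(187), np.uint8(188), np.uint8(191), np.uint8(188), np.uint8(188), np.uint8(189), np.uint8(186), np.uint8(183), np.uint8(185), np.uint8(184), np.uint8(183), np.uint8(185), np.uint8(183)]
199 [np.uint8(187), np.uint8(191), np.uint8(188), np.uint8(187), np.uint8(186), np.uint8(190), np.uint8(186), np.uint8(188), np.uint8(189), np.uint8(186), np.uint8(184), np.uint8(183), np.uint8(171), np.uint8(175), np.uint8(185), np.uint8(183)]
201 [np.uint8(187), np.uint8(191), np.uint8(190), np.uint8(188), np.uint8(187), np.uint8(189), np.uint8(179), np.uint8(174), np.uint8(163), np.uint8(172), np.uint8(160), np.uint8(159), np.uint8(159), np.uint8(168), np.uint8(185), np.uint8(184)]
203 [np.uint8(186), np.uint8(191), np.uint8(189), np.uint8(173), np.uint8(171), np.uint8(164), np.uint8(159), np.uint8(157), np.uint8(160), np.uint8(162), np.uint8(167), np.uint8(177), np.uint8(192), np.uint8(160), np.uint8(185), np.uint8(182)]
205 [np.uint8(187), np.uint8(190), np.uint8(177), np.uint8(160), np.uint8(161), np.uint8(163), np.uint8(179), np.uint8(190), np.uint8(198), np.uint8(200), np.uint8(206), np.uint8(193), np.uint8(180), np.uint8(134), np.uint8(184), np.uint8(181)]
207 [np.uint8(186), np.uint8(191), np.uint8(190), np.uint8(197), np.uint8(202), np.uint8(207), np.uint8(200), np.uint8(196), np.uint8(175), np.uint8(163), np.uint8(150), np.uint8(144), np.uint8(144), np.uint8(107), np.uint8(184), np.uint8(182)]
209 [np.uint8(184), np.uint8(190), np.uint8(204), np.uint8(170), np.uint8(165), np.uint8(152), np.uint8(150), np.uint8(173), np.uint8(133), np.uint8(146), np.uint8(151), np.uint8(189), np.uint8(193), np.uint8(107), np.uint8(183), np.uint8(181)]
225 206 [ 0.4921 -0.1219] board -0.1051 -0.0507
281 200 [ 0.4899 -0.0487] board -0.1133 0.0221
284 266 [ 0.5842 -0.0498] board -0.0192 0.0287
234 271 [ 0.5863 -0.119 ] board -0.0115 -0.0401
```

```bash
python3 -c "
import cv2;a=cv2.imread('pics/w.png')[190:280,180:350];cv2.imwrite('pics/w2.png',cv2.resize(a,None,fx=4,fy=4,interpolation=cv2.INTER_CUBIC))"
```

```text
(no output)
```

View pics/w2.png

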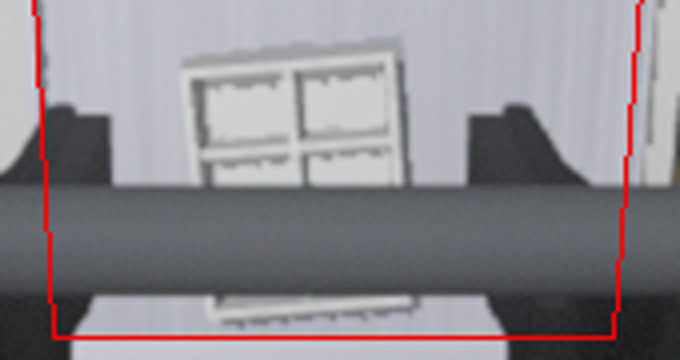

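Emit:
move_arm(steps=[[[-0.018,0.005,0.04],0],[[-0.018,0.005,0.08],0],[[-0.018,0.005,0.12],0],[[-0.018,0.005,0.15],0],[[-0.018,0.005,0.17],0],[[-0.018,0.005,0.18],0],[[-0.018,0.005,0.1855],0],[[-0.018,0.005,0.1855],0],[[-0.018,0.005,0.1855],0]], hand=0.2)

```text
time_s: 4.47
tool_pos: [0.4694, -0.0821, 0.0195]
tool_rot: [180.0, 0.1, 175.3]
force: [-0.8, -0.3, -0.1]
grip_width: 0.0345
```

Emit:
move_arm(steps=[[[-0.003,0,0.0015],0],[[-0.006,0,0.0015],0],[[-0.01,0,0.0015],0],[[-0.014,0,0.0015],0],[[-0.018,0,0.0015],0],[[-0.022,0,0.0015],0],[[-0.026,0,0.0015],0],[[-0.03,0,0.0015],0],[[-0.034,0,0.0015],0],[[-0.038,0,0.0015],0],[[-0.042,0,0.0015],0],[[-0.046,0,0.0015],0],[[-0.05,0,0.0015],0]])

```text
time_s: 6.1
tool_pos: [0.5189, -0.0863, 0.0172]
tool_rot: [180.0, 0.0, 175.3]
force: [-0.9, 0.0, 0.0]
grip_width: 0.0349
```

Run:
```python
from h import *
a,_=env.read_camera('scene');b,_=env.read_camera('side')
f=lambda x:cv2.resize(x,(560,420),interpolation=cv2.INTER_CUBIC)[...,::-1]
cv2.imwrite('pics/m1.png',np.hstack([cv2.resize(a[130:230,175:285],(396,360)),cv2.resize(b[130:230,225:335],(396,360))])[...,::-1])
```

```text
(no output)
```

View pics/m1.png

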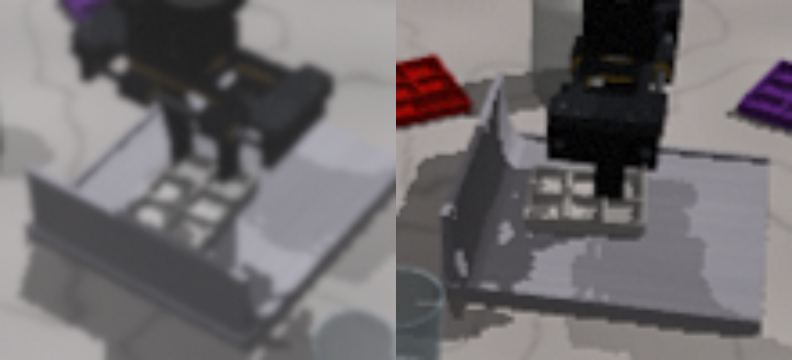

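Run:
```python
from h import *
o=env.get_obs(); print(o['time_s'],o['tool_pos'],o['force'])
K,M=T('side'); im,d=env.read_camera('side'); P=cloud(d,K,M)
K2,M2=T('scene'); im2,d2=env.read_camera('scene'); P2=cloud(d2,K2,M2)
tp=o['tool_pos']+[0,0,-.008]
n=np.array([.9966,-.082,0]);t=np.array([.082,.9966,0])
for s in(-1,1):
    q=np.array([tp+s*.025*t, tp+s*.025*t+.0095*n, tp+s*.025*t-.0095*n]); print('tip side',proj(q,K,M).round(1).tolist(),'scene',proj(q,K2,M2).round(1).tolist())
for nm,X in(('side',P),('scene',P2)):
    for r in env.cut_out(nm,'tray')[:4]:
        p=X[r['region']]; p=p[np.isfinite(p[:,0])]; m=np.median(p,0)
        if abs(m[1]+.087)<.03: b=p-[.601,-.08,0]; print(nm,m.round(3),r['conf'],'bx',np.percentile(b@n,[2,50,98]).round(3),'by',np.percentile(b@t,[2,50,98]).round(3),'z',np.percentile(p[:,2],[2,50,98]).round(3))
a=cv2.resize(im[140:220,235:325],(720,640))[:600]
cv2.imwrite('pics/m2.png',a[...,::-1])
```

```text
6.2 [ 0.51906623 -0.08632438  0.01729989] [-0.45326674 -0.50140553  0.08777101]
tip side [[285.6, 181.4], [282.2, 181.1], [288.9, 181.8]] scene [[224.7, 178.6], [222.7, 180.6], [226.7, 176.7]]
tip side [[283.3, 191.8], [279.9, 191.4], [286.8, 192.2]] scene [[239.0, 185.7], [237.0, 187.7], [241.0, 183.7]]
side [ 0.543 -0.081  0.01 ] 0.67 bx [-0.109 -0.057 -0.019] by [-0.046 -0.006  0.026] z [0.005 0.01  0.018]
scene [ 0.538 -0.087  0.013] 0.83 bx [-0.105 -0.062 -0.02 ] by [-0.048 -0.011  0.024] z [0.007 0.013 0.024]
```

View pics/m2.png

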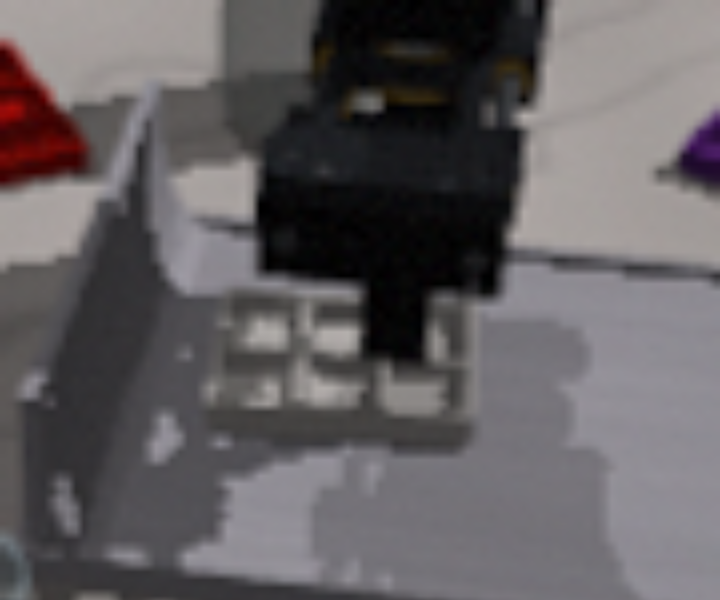

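Run:
```python
from h import *
o=env.get_obs()
n=np.array([.9966,-.082,0]);t=np.array([.082,.9966,0])
for nm in('side','scene'):
    K,M=T(nm); im,d=env.read_camera(nm); P=cloud(d,K,M)
    m=(im.max(-1)<60)&np.isfinite(P[...,0]); 
    b=P-o['tool_pos']; bx=b@n; by=b@t
    m&=(abs(bx)<.045)&(abs(by)<.06)
    for lo in np.arange(0,.1,.008):
        k=m&(P[...,2]>lo)&(P[...,2]<=lo+.008)
        if k.sum()>2: print(nm,round(lo,3),k.sum(),'bx',np.percentile(bx[k],[5,50,95]).round(3),'by',np.percentile(by[k],[5,50,95]).round(3))
```

```text
side 0.0 3 bx [-0.007 -0.005 -0.003] by [0.031 0.032 0.033]
side 0.008 7 bx [-0.007  0.013  0.02 ] by [-0.034 -0.02   0.011]
side 0.032 15 bx [-0.008 -0.     0.008] by [0.025 0.027 0.028]
side 0.04 16 bx [-0.008  0.     0.008] by [0.025 0.027 0.03 ]
side 0.048 19 bx [-0.01   0.     0.008] by [0.025 0.027 0.029]
side 0.056 15 bx [-0.01  -0.002  0.009] by [0.028 0.029 0.03 ]
side 0.096 13 bx [-0.011  0.001  0.01 ] by [-0.023 -0.022 -0.02 ]
scene 0.032 6 bx [-0.007 -0.002  0.007] by [-0.02  -0.018  0.024]
scene 0.04 22 bx [-0.006  0.006  0.011] by [-0.021  0.003  0.028]
scene 0.048 19 bx [-0.004  0.006  0.013] by [-0.02  -0.017  0.028]
scene 0.056 19 bx [-0.005  0.007  0.012] by [-0.022 -0.018  0.029]
scene 0.064 22 bx [-0.001  0.007  0.012] by [-0.023 -0.015  0.031]
scene 0.072 18 bx [0.001 0.008 0.013] by [-0.023  0.003  0.032]
scene 0.08 11 bx [0.004 0.009 0.011] by [-0.027 -0.02   0.009]
scene 0.088 6 bx [-0.007  0.001  0.012] by [-0.028 -0.022 -0.02 ]
scene 0.096 5 bx [-0.002  0.001  0.006] by [-0.024 -0.022 -0.021]
```

The fingertips are about 23 mm higher than the text says: they are at z≈0.032, while the TCP reading implies 0.009. They passed over the tray without touching it, and it has not moved. I back off and come down lower, feeling for the floor.

Emit:
move_arm(steps=[[[0.0,0,-0.01],0],[[0.01,0,-0.01],0],[[0.03,0,-0.01],0],[[0.05,0,-0.01],0],[[0.053,0,-0.0],0],[[0.053,0,0.008],0],[[0.053,0,0.012],0],[[0.053,0,0.014],0],[[0.053,0,0.014],0]])

```text
time_s: 7.62
tool_pos: [0.4659, -0.0822, 0.0031]
tool_rot: [-180.0, -0.0, 175.3]
force: [0.5, -0.5, -0.3]
grip_width: 0.0344
```

```bash
cat > tip.py <<'E'
from h import *
o=env.get_obs(); print(o['time_s'],o['tool_pos'],o['force'])
n=np.array([.9966,-.082,0]);t=np.array([.082,.9966,0])
for nm in('side','scene'):
    K,M=T(nm); im,d=env.read_camera(nm); P=cloud(d,K,M)
    m=(im.max(-1)<60)&np.isfinite(P[...,0]); b=P-o['tool_pos']; m&=(abs(b@n)<.016)&(abs(b@t)<.045)
    z=np.sort(P[...,2][m]); print(nm,z[:12].round(4),len(z))
E
python3 tip.py
```

```text
7.625 [ 0.46592268 -0.08218085  0.00307968] [ 0.49234223 -0.47838651 -0.3001809 ]
side [0.0022 0.004  0.0042 0.0045 0.0046 0.005  0.0053 0.0053 0.0055 0.0055
 0.0073 0.0202] 1589
scene [0.0272 0.0278 0.0278 0.0304 0.0312 0.0314 0.0327 0.0329 0.0332 0.0336
 0.0341 0.0344] 996
```

Emit:
move_arm(steps=[[[0,0,0.002],0],[[0,0,0.004],0],[[0,0,0.005],0],[[0,0,0.006],0],[[0,0,0.006],0]])

```text
time_s: 8.35
tool_pos: [0.4657, -0.082, -0.0028]
tool_rot: [180.0, -0.0, 175.3]
force: [-0.0, -1.0, 0.1]
grip_width: 0.0347
```

Emit:
move_arm(steps=[[[0,0,0.001],0],[[0,0,0.002],0],[[0,0,0.002],0]])

```text
time_s: 8.72
tool_pos: [0.4657, -0.0819, -0.0048]
tool_rot: [180.0, -0.0, 175.3]
force: [-0.2, 0.2, -0.3]
grip_width: 0.0349
```

```bash
python3 tip.py
```

```text
8.725 [ 0.46567463 -0.08192904 -0.00482946] [-0.24560613  0.20212715 -0.27758126]
side [0.0036 0.0037 0.0039 0.0039 0.0041 0.0042 0.0044 0.0045 0.0046 0.005
 0.0052 0.0053] 1577
scene [0.0144 0.0164 0.0166 0.0187 0.0188 0.0193 0.0196 0.0208 0.0212 0.0215
 0.0222 0.0225] 1025
```

Emit:
move_arm(steps=[[[0,0,0.001],0],[[0,0,0.002],0],[[0,0,0.002],0]])

```text
time_s: 9.2
tool_pos: [0.4656, -0.082, -0.0069]
tool_rot: [180.0, -0.0, 175.3]
force: [-0.1, 0.1, -1.0]
grip_width: 0.0345
```

Emit:
move_arm(steps=[[[0,0,0.001],0],[[0,0,0.0015],0],[[0,0,0.0015],0]])

```text
time_s: 9.57
tool_pos: [0.4657, -0.082, -0.0083]
tool_rot: [180.0, -0.0, 175.3]
force: [-0.2, 0.3, -1.1]
grip_width: 0.0347
```

Emit:
move_arm(steps=[[[0,0,0.001],0],[[0,0,0.0015],0],[[0,0,0.0015],0]])

```text
time_s: 9.95
tool_pos: [0.4657, -0.082, -0.0098]
tool_rot: [180.0, -0.0, 175.3]
force: [0.4, -0.6, -0.2]
grip_width: 0.0346
```

```bash
python3 tip.py
python3 - <<'E'
from h import *
im,_=env.read_camera('scene'); cv2.imwrite('pics/m3.png',cv2.resize(im[125:215,190:290],(700,630))[:600,:,::-1])
E
```

```text
9.95 [ 0.46572644 -0.08195023 -0.0097998 ] [ 0.42171381 -0.59926012 -0.15838037]
side [0.0033 0.0042 0.0043 0.0045 0.0046 0.0046 0.0047 0.0052 0.0053 0.0053
 0.0056 0.0059] 1586
scene [0.0073 0.0084 0.0092 0.0118 0.012  0.0128 0.0134 0.0144 0.0148 0.0152
 0.0157 0.0158] 1012
```

View pics/m3.png

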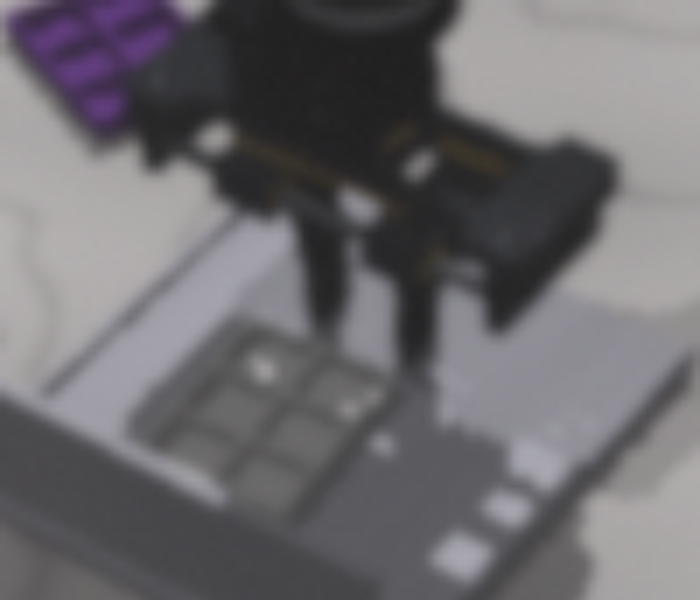

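Run:
```python
from h import *
o=env.get_obs(); n=np.array([.9966,-.082,0]);t=np.array([.082,.9966,0])
for nm in('scene','side'):
    K,M=T(nm); im,d=env.read_camera(nm); P=cloud(d,K,M)
    b=P-o['tool_pos']; bx=b@n; by=b@t; m=np.isfinite(bx)&(im.max(-1)<75)&(abs(bx)<.08)&(P[...,2]>.02)
    for ylo,yhi in((-.1,-.045),(-.045,.045),(.045,.1)):
        for lo in np.arange(.02,.16,.01):
            k=m&(by>ylo)&(by<yhi)&(P[...,2]>lo)&(P[...,2]<=lo+.01)
            if k.sum()>3: print(nm,(ylo,yhi),round(lo,3),k.sum(),'bx',np.percentile(bx[k],[3,97]).round(3),'by',np.percentile(by[k],[3,97]).round(3))
```

```text
scene (-0.1, -0.045) 0.08 13 bx [0.006 0.035] by [-0.082 -0.058]
scene (-0.1, -0.045) 0.09 35 bx [0.018 0.037] by [-0.084 -0.046]
scene (-0.1, -0.045) 0.1 14 bx [0.023 0.038] by [-0.091 -0.052]
scene (-0.1, -0.045) 0.11 83 bx [-0.007  0.037] by [-0.092 -0.053]
scene (-0.1, -0.045) 0.12 78 bx [-0.008  0.039] by [-0.091 -0.049]
scene (-0.1, -0.045) 0.13 5 bx [0.018 0.022] by [-0.049 -0.046]
scene (-0.045, 0.045) 0.02 23 bx [-0.004  0.014] by [-0.023  0.028]
scene (-0.045, 0.045) 0.03 26 bx [-0.003  0.012] by [-0.023  0.028]
scene (-0.045, 0.045) 0.04 26 bx [-0.006  0.012] by [-0.025  0.031]
scene (-0.045, 0.045) 0.05 19 bx [-0.004  0.013] by [-0.026  0.031]
scene (-0.045, 0.045) 0.06 6 bx [-0.007  0.011] by [-0.028 -0.021]
scene (-0.045, 0.045) 0.07 6 bx [-0.001  0.03 ] by [-0.024  0.034]
scene (-0.045, 0.045) 0.08 23 bx [0.007 0.039] by [-0.038  0.041]
scene (-0.045, 0.045) 0.09 101 bx [-0.015  0.039] by [-0.041  0.043]
scene (-0.045, 0.045) 0.1 139 bx [-0.021  0.037] by [-0.043  0.043]
scene (-0.045, 0.045) 0.11 128 bx [-0.022  0.027] by [-0.04   0.044]
scene (-0.045, 0.045) 0.12 125
[... 1286 characters left out ...]
e (-0.045, 0.045) 0.11 117 bx [-0.024  0.024] by [0.009 0.042]
side (-0.045, 0.045) 0.12 71 bx [-0.025  0.023] by [0.012 0.019]
side (-0.045, 0.045) 0.13 67 bx [-0.024  0.02 ] by [0.012 0.02 ]
side (-0.045, 0.045) 0.14 77 bx [-0.025  0.021] by [-0.004  0.019]
side (-0.045, 0.045) 0.15 66 bx [-0.022  0.019] by [0.011 0.018]
side (-0.045, 0.045) 0.16 51 bx [-0.033  0.031] by [0.013 0.02 ]
side (0.045, 0.1) 0.07 36 bx [-0.033  0.032] by [0.084 0.09 ]
side (0.045, 0.1) 0.08 105 bx [-0.034  0.033] by [0.086 0.09 ]
side (0.045, 0.1) 0.09 60 bx [-0.034  0.033] by [0.086 0.094]
side (0.045, 0.1) 0.1 92 bx [-0.034  0.035] by [0.092 0.097]
side (0.045, 0.1) 0.11 320 bx [-0.034  0.034] by [0.053 0.097]
```

Emit:
move_arm(steps=[[[-0.003,-0.002,0],0],[[-0.006,-0.002,0],0],[[-0.01,-0.002,0],0],[[-0.014,-0.002,0],0],[[-0.018,-0.002,0],0],[[-0.022,-0.002,0],0],[[-0.026,-0.002,0],0],[[-0.03,-0.002,0],0],[[-0.034,-0.002,0],0],[[-0.038,-0.002,0],0],[[-0.042,-0.002,0],0],[[-0.046,-0.002,0],0],[[-0.05,-0.002,0],0]])

```text
time_s: 11.82
tool_pos: [0.5137, -0.088, -0.0098]
tool_rot: [180.0, -0.2, 175.3]
force: [-6.6, 0.5, 7.2]
grip_width: 0.0349
```

```bash
cat > look.py <<'E'
from h import *
import sys
o=env.get_obs(); print(o['time_s'],o['tool_pos'],o['force'])
n=np.array([.9966,-.082,0]);t=np.array([.082,.9966,0])
for nm in('side','scene'):
    K,M=T(nm); im,d=env.read_camera(nm); P=cloud(d,K,M); b=P-[.601,-.08,0]
    np.savez(nm+'_l',im=im,d=d)
    for r in env.cut_out(nm,'tray')[:5]:
        m=r['region']&np.isfinite(P[...,0]); c=np.median(b[m],0)
        if abs(c@t)<.05 and abs(c@n+.04)<.1:
            print(nm,round(r['conf'],2),m.sum(),'bx',np.percentile((b@n)[m],[2,50,98]).round(3),'by',np.percentile((b@t)[m],[2,50,98]).round(3),'z',np.percentile(P[...,2][m],[2,50,98]).round(3))
a,b=np.load('scene_l.npz')['im'],np.load('side_l.npz')['im']
cv2.imwrite(f'pics/{sys.argv[1]}.png',np.hstack([cv2.resize(a[125:225,175:285],(396,360)),cv2.resize(b[125:225,225:335],(396,360))])[...,::-1])
E
python3 look.py l1
```

```text
11.825 [ 0.51373116 -0.0879967  -0.00983018] [-6.62268993  0.47512952  7.22347881]
side 0.71 382 bx [-0.07  -0.019  0.01 ] by [-0.049 -0.007  0.021] z [0.009 0.023 0.034]
scene 0.85 394 bx [-0.072 -0.042 -0.012] by [-0.05  -0.015  0.019] z [0.011 0.021 0.034]
```

Emit:
move_arm(steps=[[[-0.002,0,-0.0005],0],[[-0.005,0,-0.0005],0],[[-0.008,0,-0.0005],0],[[-0.011,0,-0.0005],0],[[-0.014,0,-0.0005],0]])

```text
time_s: 12.65
tool_pos: [0.53, -0.0892, -0.0091]
tool_rot: [-180.0, 0.0, 175.3]
force: [-0.4, 0.7, -0.2]
grip_width: 0.0348
```

```bash
python3 look.py l2
```

```text
12.65 [ 0.53000315 -0.08923624 -0.00913086] [-0.37429418  0.71245466 -0.15503427]
side 0.58 315 bx [-0.054 -0.005  0.015] by [-0.049 -0.005  0.021] z [0.011 0.05  0.069]
scene 0.55 367 bx [-0.064 -0.021  0.019] by [-0.077 -0.015  0.019] z [0.006 0.042 0.074]
```

View pics/l2.png

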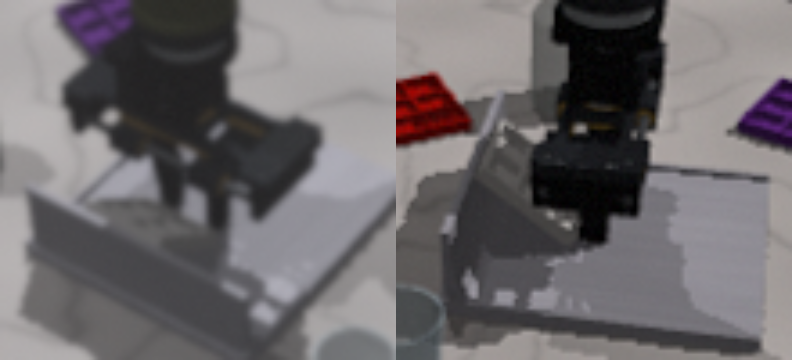

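The tray is riding up, with its front edge at wall-top height at (490,130) in the side crop. Forces are small, so I keep pushing.

Emit:
move_arm(steps=[[[-0.003,0,0],0],[[-0.006,0,0],0],[[-0.009,0,0],0],[[-0.012,0,0],0],[[-0.015,0,0],0],[[-0.018,0,0],0],[[-0.021,0,0],0],[[-0.024,0,0],0],[[-0.026,0,0],0],[[-0.028,0,0],0],[[-0.03,0,0],0],[[-0.032,0,0],0],[[-0.034,0,0],0],[[-0.034,0,0],0]])

```text
time_s: 14.6
tool_pos: [0.5635, -0.092, -0.0092]
tool_rot: [180.0, 0.0, 175.3]
force: [0.0, -0.8, -0.2]
grip_width: 0.035
```

```bash
python3 look.py l3
```

```text
14.6 [ 0.56354629 -0.09196823 -0.00917913] [ 0.0419695  -0.79857776 -0.19517969]
side 0.72 141 bx [-0.022  0.016  0.024] by [-0.049 -0.002  0.021] z [0.011 0.076 0.09 ]
scene 0.67 188 bx [-0.037  0.021  0.028] by [-0.049 -0.004  0.02 ] z [0.018 0.086 0.093]
```

View pics/l3.png

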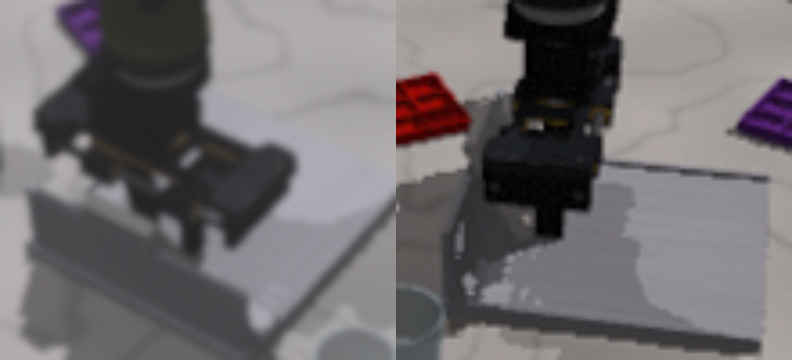

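Leaning at about 65°, top at z≈0.092. Next I back off, raise the tool so its body clears the tray top, close the fingers, and nudge the lower part up to the foot via the central rib.

Emit:
move_arm(steps=[[[0.005,0,0],0],[[0.015,0,0],0],[[0.025,0,-0.005],0],[[0.025,0,-0.022],0],[[0.025,0,-0.022],0],[[0.025,0,-0.022],0],[[0.02,0,-0.022],0],[[0.01,0,-0.022],0],[[0.005,0,-0.022],0],[[0.002,0,-0.022],0],[[-0.001,0,-0.022],0],[[-0.004,0,-0.022],0],[[-0.006,0,-0.022],0],[[-0.008,0,-0.022],0],[[-0.01,0,-0.022],0],[[-0.012,0,-0.022],0],[[-0.014,0,-0.022],0],[[-0.015,0,-0.022],0]], hand=1)

```text
time_s: 17.05
tool_pos: [0.5781, -0.0932, 0.0127]
tool_rot: [180.0, -0.0, 175.3]
force: [-0.8, -0.5, 1.0]
grip_width: 0.0002
```

```bash
python3 look.py l4
```

```text
17.05 [ 0.57811987 -0.09319475  0.01268314] [-0.75775722 -0.50232302  0.98844329]
side 0.42 182 bx [-0.023 -0.009  0.012] by [-0.017  0.016  0.072] z [0.005 0.029 0.098]
scene 0.68 193 bx [-0.025  0.021  0.029] by [-0.052 -0.006  0.021] z [0.031 0.087 0.095]
```

Emit:
move_arm(steps=[[[-0.001,0,0],0],[[-0.002,0,0],0],[[-0.003,0,0],0],[[-0.004,0,0],0],[[-0.004,0,0],0]])

```text
time_s: 17.88
tool_pos: [0.5824, -0.0935, 0.0128]
tool_rot: [-180.0, 0.0, 175.3]
force: [-0.4, -0.3, 0.8]
grip_width: 0.0007
```

```bash
python3 look.py l5
```

```text
17.875 [ 0.58235003 -0.09352943  0.01279261] [-0.37783902 -0.28620199  0.79441429]
side 0.64 144 bx [-0.017 -0.004  0.012] by [-0.016  0.017  0.022] z [0.01  0.03  0.063]
scene 0.72 143 bx [0.01  0.022 0.027] by [-0.049 -0.013  0.019] z [0.065 0.091 0.096]
```

Emit:
move_arm(steps=[[[-0.001,0,0],0],[[-0.002,0,0],0],[[-0.003,0,0],0],[[-0.003,0,0],0],[[0.005,0,0],0],[[0.02,0,0],0],[[0.03,0,0],0],[[0.03,0,-0.04],0],[[0.03,0,-0.09],0],[[0.03,0,-0.13],0],[[0.03,0,-0.14],0],[[0.03,0,-0.14],0]])

```text
time_s: 19.58
tool_pos: [0.552, -0.0909, 0.1528]
tool_rot: [180.0, 0.0, 175.3]
force: [-0.4, 0.4, -0.8]
grip_width: 0.0003
```

```bash
python3 look.py l6
python3 - <<'E'
from h import *
n=np.array([.9966,-.082,0]);t=np.array([.082,.9966,0])
o=env.get_obs(); print(o['tool_pos'])
f=np.load('side_l.npz'); K,M=T('side'); P=cloud(f['d'],K,M); b=P-[.601,-.08,0]; bx=b@n; by=b@t
for r in env.cut_out('side','tray'):
    m=cv2.erode(r['region'].astype(np.uint8),np.ones((3,3)))>0
    m&=np.isfinite(bx)&(bx>-.03)&(bx<.04)&(abs(by)<.06)&(P[...,2]>.012)&(P[...,2]<.1)
    if m.sum()>40:
        z=P[...,2][m]; A=np.polyfit(bx[m],z,1); B=np.polyfit(z,bx[m],1); print(m.sum(),np.degrees(np.arctan(A[0])),90-np.degrees(np.arctan(B[0])), 'bx at z .01,.09',np.polyval(B,[.01,.09]))
E
```

```text
19.575 [ 0.55201346 -0.09086066  0.15275066] [-0.35804297  0.41298344 -0.76379057]
side 0.78 396 bx [-0.011  0.007  0.023] by [-0.05  -0.012  0.021] z [0.009 0.052 0.094]
scene 0.56 221 bx [-0.054  0.02   0.026] by [-0.09  -0.014  0.02 ] z [0.006 0.09  0.098]
[ 0.551115   -0.09084673  0.15103488]
270 69.9369569698309 72.9216758749676 bx at z .01,.09 [-0.00737595  0.01720214]
```

View pics/l6.png

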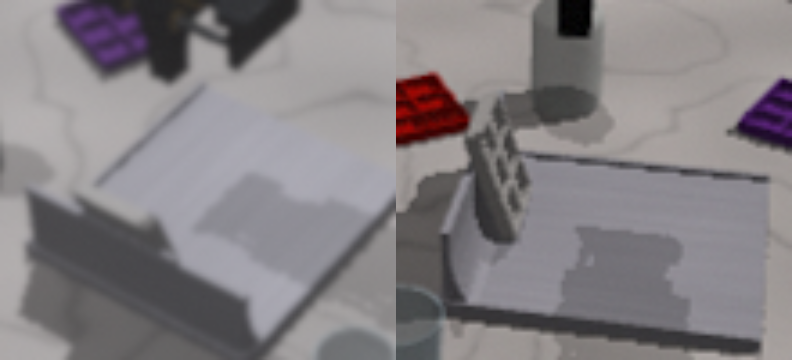

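The tray stands at about 73° against the wall. Now the fingers go behind the wall.

Emit:
move_arm(steps=[[[-0.03,0,0],0],[[-0.06,0,0],0],[[-0.09,0,0],0],[[-0.105,0,0],0],[[-0.105,0,0.03],0],[[-0.105,0,0.06],0],[[-0.105,0,0.078],0],[[-0.105,0,0.078],0],[[-0.105,0,0.078],0]])

```text
time_s: 20.95
tool_pos: [0.6577, -0.0999, 0.0758]
tool_rot: [-180.0, 0.1, 175.3]
force: [0.2, -0.3, -0.1]
grip_width: 0.0004
```

```bash
python3 tip.py
python3 - <<'E'
from h import *
o=env.get_obs(); n=np.array([.9966,-.082,0]);t=np.array([.082,.9966,0])
for nm in('scene','side'):
    K,M=T(nm); im,d=env.read_camera(nm); P=cloud(d,K,M); b=P-o['tool_pos']
    for lo in np.arange(.06,.13,.006):
        k=np.isfinite(P[...,0])&(im.max(-1)<60)&(abs(b@n)<.02)&(abs(b@t)<.03)&(P[...,2]>lo)&(P[...,2]<=lo+.006)
        if k.sum(): print(nm,round(lo,3),k.sum(),(b@n)[k].mean().round(3),(b@t)[k].mean().round(3))
E
python3 look.py l7
```

```text
20.95 [ 0.65767361 -0.09992647  0.0757785 ] [ 0.15818302 -0.34882478 -0.09380853]
side [-0.0048 -0.0041 -0.004  -0.0039 -0.0039 -0.0039 -0.0038 -0.0037 -0.0036
 -0.0036 -0.0035 -0.0032] 1475
scene [0.0914 0.0937 0.0949 0.0955 0.0955 0.0957 0.0959 0.0963 0.0973 0.0976
 0.0977 0.0979] 1149
scene 0.09 4 0.0 0.006
scene 0.096 19 0.003 0.005
scene 0.102 18 0.005 0.003
scene 0.108 22 0.004 0.003
scene 0.114 13 0.005 0.005
scene 0.12 18 0.007 0.003
scene 0.126 14 0.008 0.004
side 0.09 11 -0.001 0.009
side 0.096 22 -0.002 0.008
side 0.102 17 -0.003 0.008
side 0.108 16 -0.001 0.01
side 0.114 9 -0.002 0.011
21.15 [ 0.65771084 -0.09980267  0.07599886] [-0.05749727  0.1557395  -0.43072143]
side 0.62 453 bx [-0.013  0.006  0.023] by [-0.051 -0.012  0.021] z [0.006 0.049 0.094]
scene 0.55 27 bx [0.002 0.014 0.025] by [-0.025  0.017  0.02 ] z [0.052 0.072 0.085]
```

Emit:
move_arm(steps=[[[0,0,0.006],0],[[0,0,0.012],0],[[0.005,0,0.012],0],[[0.012,0,0.012],0],[[0.018,0,0.012],0],[[0.021,0,0.012],0],[[0.024,0,0.012],0],[[0.027,0,0.012],0],[[0.03,0,0.012],0],[[0.033,0,0.012],0],[[0.036,0,0.012],0]])

```text
time_s: 22.72
tool_pos: [0.6209, -0.0967, 0.0627]
tool_rot: [180.0, -0.0, 175.3]
force: [0.1, -0.6, -0.3]
grip_width: 0.0006
```

```bash
python3 look.py l8
```

```text
22.725 [ 0.62085956 -0.09671099  0.06272793] [ 0.12589631 -0.57663775 -0.31444581]
side 0.84 378 bx [-0.014 -0.004  0.017] by [-0.155 -0.007  0.068] z [-0.002  0.054  0.149]
scene 0.63 123 bx [-0.004  0.005  0.009] by [-0.016  0.007  0.02 ] z [0.049 0.069 0.096]
```

Emit:
move_arm(steps=[[[0.002,0,0],0],[[0.004,0,0],0],[[0.006,0,0],0],[[0.008,0,0],0],[[0.01,0,0],0],[[0.012,0,0],0],[[0.014,0,0],0],[[0.016,0,0],0],[[0.018,0,0],0],[[0.02,0,0],0],[[0.022,0,0],0],[[0.024,0,0],0],[[0.026,0,0],0],[[0.028,0,0],0],[[0.03,0,0],0]])

```text
time_s: 24.8
tool_pos: [0.591, -0.0942, 0.0628]
tool_rot: [180.0, 0.0, 175.3]
force: [0.7, -0.1, -0.6]
grip_width: 0.0001
```

```bash
python3 look.py l9
```

```text
24.8 [ 0.59104808 -0.09422902  0.06277258] [ 0.67399253 -0.13586229 -0.60774486]
side 0.8 370 bx [-0.056 -0.032 -0.001] by [-0.144 -0.     0.021] z [-0.003  0.05   0.089]
scene 0.69 443 bx [-0.092 -0.044 -0.018] by [-0.047 -0.008  0.019] z [0.019 0.029 0.042]
```

Emit:
move_arm(steps=[[[0,0,-0.03],0],[[-0.01,0,-0.07],0],[[-0.03,0,-0.1],0],[[-0.06,0,-0.12],0],[[-0.1,0,-0.12],0],[[-0.12,0,-0.12],0],[[-0.12,0,-0.12],0]])

```text
time_s: 25.88
tool_pos: [0.7114, -0.104, 0.1817]
tool_rot: [-180.0, -0.1, 175.3]
force: [-0.6, -0.6, -0.1]
grip_width: 0.0003
```

```bash
python3 look.py l10
python3 - <<'E'
from h import *
for nm in('side','scene'):
    K,M=T(nm); im,d=env.read_camera(nm); P=cloud(d,K,M)
    for q in('bottle','beaker','cap'):
        for r in env.cut_out(nm,q)[:1]: print(nm,q,round(r['conf'],2),np.round(r['uv']),np.nanmedian(P[r['region']],0).round(3))
E
```

```text
25.875 [ 0.71139712 -0.1040183   0.18170023] [-0.64571878 -0.55068133 -0.07906758]
side 0.65 614 bx [-0.113 -0.071 -0.025] by [-0.049 -0.006  0.021] z [0.005 0.017 0.019]
side 0.37 3733 bx [-0.195 -0.087  0.021] by [-0.099  0.033  0.105] z [0.    0.005 0.066]
scene 0.82 559 bx [-0.108 -0.064 -0.024] by [-0.046 -0.012  0.019] z [0.014 0.019 0.023]
side bottle 0.83 [274. 135.] [ 0.566 -0.262  0.065]
side beaker 0.74 [228. 221.] [0.645 0.13  0.049]
side cap 0.68 [300. 242.] [0.477 0.153 0.02 ]
scene bottle 0.82 [161. 164.] [ 0.594 -0.271  0.044]
scene beaker 0.81 [274. 231.] [0.65  0.114 0.049]
```

View pics/l10.png

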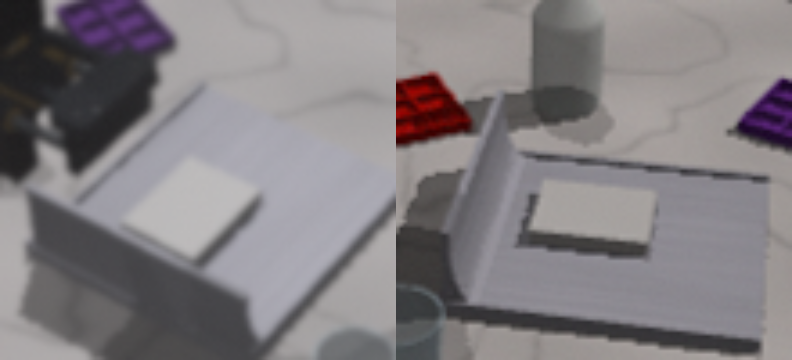

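The tray lies flat and upside down, with its smooth underside up, on the board floor at scene crop (195,205) and side crop (595,215). The bystanders have not moved. I hand the job in.

```bash
python3 -c "
from cell import env
print(env.sign_off())"
```

```text
the job is handed in; nothing more can be done
None
```

The tray now lies flat and upside down on the draining board, and I handed the job in at about 26 s of the 54 s allowed.

- **Push:** I pushed the tray into the backstop with the fingertips until it rode up. A second nudge, higher up on its face, brought it to about 73° against the wall. The tray was never gripped or lifted.
- **Tip:** From behind the wall I pushed its top edge back with closed fingers until it fell over onto its wells.
- **Last checks:** Both cameras show the smooth underside up, at a height of about 0.019 m; 0.020 m was expected. It lies about 24–108 mm in front of the backstop foot. The arm was clear, with no force on it.
- **Bystanders:** The side camera put the bottle, beaker and cap within about 3 mm of where they started. The scene camera's bottle reading shifted by 12 mm sideways and 29 mm in height. I put that down to the arm partly hiding the bottle, since the side camera did not confirm it.
- **What disagreed:** The fingertips sat about 17–18 mm behind the reported TCP instead of 8 mm ahead of it. My first push therefore passed over the tray without touching it, and I corrected the height from the camera depth.
- **Forces:** The largest force I read was about 10 N, while the tray was riding up the curve. I only read the force at the end of each move.

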